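Slide the tall sauce bottle into the empty bay of the bottle rail

ROBOT

A 6-joint arm with a two-finger parallel gripper is mounted at the origin on the work surface. World frame = base frame: x ahead of the robot, y to its left, z up, the work surface at z = 0. Lengths are in m, angles in degrees, forces in N, time in s.
With the tool pointing down it reaches from about 0.425 to 1.125 m from the base axis. Payload 14.9 kg.
Tool frame: the origin (TCP) lies at the very end of the fingers, on their centre line; the grasp point (between the pads) lies 19 mm behind it; z points along the fingers, x is the direction in which the jaws open and shut, and the axes are right-handed (so a half turn about z gives the same grasp; the last joint's range is limited). The gripper opens to 91 mm and grips with 3 to 60 N. Pads are 32 mm wide; open, the fingers measure 118 mm over their backs; the gripper's body (76 mm by 178 mm) begins 60 mm behind the grasp point.
Start: joints at [62.263, 21.709, 99.362, -0, 58.929, -1.908], TCP at [0.305, 0.63, 0.214] pointing down, gripper open.
Joint ranges: [-158.91, 158.91], [-42.39, 125.64], [0.06, 152.35], [-60.88, 240.88], [17.5, 164.5], [-176.32, 176.32]. Speed limits (degrees/s): [108.29, 108.29, 136.94, 180, 180, 180].

INTERFACE

Orientations are given as [roll, pitch, yaw] about the fixed x, y, z axes, in that order (R = Rz(yaw) Ry(pitch) Rx(roll)).
In Python, from plant import manip gives the robot as it stands. The module is installed in compiled form; this text tells all that it offers.
- The arm moves only by the tool send_rows, never from a script. Its argument "increments" is a list of rows, each a list of 7 numbers: the turn, a rotation vector about the world's x, y, z in rad, then the shift along the world's x, y, z in mm, then the opening, from 0 (shut) to 1 (fully open). In form: [[rx, ry, rz, x, y, z, jaw], ...]. A call has 1 to 12 rows; each row shifts and turns the commanded pose from where the row before left it; what a row does not reach is not made up. A row lasts 1/10 s, in which the tool goes at most 50 mm and 8.59 degrees, less where a joint would pass 70% of its speed; a pose out of reach is approached as far as the arm can. A call is refused whole if a number of a shift passes 50 or a number of a turn 0.15, either way. A call with a gripper value outside its range is refused whole. The fingers move at their own pace and stop on an object; the grip force is fixed at half the most. Time passes only in rows, so rows that do not move let the fingers close. It gives the time, the measured TCP pose, the force and the opening at its end, in the units of the state.
- manip.get_obs(): the state, without advancing time (a new reading comes with each control period).
- manip.camera(name): name is "scene" or "top" or "wrist"; returns (picture, depth): 420x560x3 uint8, red, green, blue; 420x560 float32, m along the optical axis (not along the pixel's ray), 0 where there is no reading.
- manip.camera_model(name): a dict with "K" (3x3 intrinsics, pixels), "R" (3x3) and "t" (3): a world point X has camera coordinates R X + t. Camera axes: x right, y down, z forward; pixel columns grow to the right and rows downward; lengths in m; the calibration is good to about 2 mm. A picture is of the moment at which its call begins: read the wrist's pose just before it. camera_model takes no time and is no camera call; for the wrist camera it gives the pose at the moment of the call.
- manip.close_job(): hands the job in, once; it reports no verdict.
The state is a dict: "time": time; "qpos": joint angles; "qvel": joint speeds; "joint_efforts": joint torques, N m; "eef_pos": TCP position; "eef_rot": TCP orientation; "force": force on the tool from outside, world axes, zero at the start; "torque": the same for the moment, N m; "gripper_width": finger opening in m.
Only numpy, scipy, OpenCV 4.12 (cv2) and the standard library are available. Lean on these libraries where they do the work, as an engineer would, in place of code of your own. Each camera call takes 0.05 s, during which the arm holds its last target. There are 200 camera calls.

TASK

Clear up the canteen table: push the tall sauce bottle across the table and into the one empty bay of the low bottle rail, all the way in until it meets the rail at the back of the bay. It tips easily, so push it low on its body: it must slide standing upright and never be lifted or tipped. Leave everything else where it stands.

Things in the scene. Friction and masses are not known exactly. Their poses are not given: they have to be found in the camera images.
- bottle: Tall narrow sauce bottle, brown glass, paper label, black cap; the tallest loose thing, between robot and rail. Round, 62 mm diameter up to 78 mm, then a long neck (25 to 28 mm) from 125 mm up; 215 mm tall, 0.3 to 0.65 kg. Origin: centre of its underside, z up. Pushed higher than about 30 mm above the table it may tip over; at 10 to 20 mm it slides, and stops when the push stops.
- rail: Aluminium bottle rail fixed to the table: 3 bays side by side, open at top and front (its -x, towards the robot), no floor or sill. Walls 28 mm high, 6 mm thick; bays 100 mm wide, 97 mm deep inside. Origin: on the table in the middle bay; x into the bays, y along the rail. Back wall's inner face at x = 33 mm, side walls' front ends at x = -64 mm; bay centre lines at y = -106, 0, 106 mm.
- spot: Thin dark rubber disc, 68 mm diameter, 0.8 mm thick, not felt by what slides over it; it marks the standing spot of the empty bay. Origin: its centre, on the table, on that bay's centre line, 33 mm before the back wall's inner face; x points straight into the bay, y across it. The sauce bottle touching the back wall has its centre 2 mm past this point in x.
- jar_a: Bystander: glass jar with a steel lid, 66 mm diameter, 85 mm tall, standing in one of the bays. Origin: centre of underside.
- cup: Bystander: plain steel cup, 66 mm diameter at the rim, 80 mm tall, standing in another of the bays. Origin: centre of underside.
- tin: Bystander: round lidded steel lunch tin with a black knob, 124 mm diameter, 84 mm tall, on the left beside the rail. Origin: centre of underside.
- bowl: Bystander: open steel bowl, 130 mm diameter, 40 mm tall, on the right beside the rail. Origin: centre of underside.
- drink: Bystander: clear drinks bottle with a white cap, 62 mm diameter, 150 mm tall, on the left. Origin: centre of underside.
- mug: Bystander: white mug, 76 mm diameter, 85 mm tall, on the left near the robot. Origin: centre of underside.
- spoon: Bystander: steel spoon, 170 mm long, lying on the table to the right. Origin: on the table below its middle.
Mind the look-alikes: they are no part of the job. Leave any yellow look-alike of the bottle alone.

How it is judged (in metres and radians):
At the end, for the whole second after the job is handed in: The sauce bottle stands upright (within 0.06 rad) and at rest on the table inside the bay that was empty, its side no more than 14 mm from the back wall of the bay, anywhere across the bay's width (x of bottle in the frame of spot between -0.012 and 0.01 m and y of bottle in the frame of spot between -0.024 and 0.024 m and angle between bottle's own z axis and vertical below 0.06 rad and height (world z) of bottle below 0.006 m and linear speed of bottle below 0.01 m/s); the robot touches nothing.
It fails at once if the sauce bottle tips by more than 0.2 rad (angle between bottle's own z axis and vertical above 0.2 rad).
It fails at once if the sauce bottle is lifted more than 10 mm off the table (height (world z) of bottle above 0.01 m).
It fails at once if any of the other things (jar, cup, tin, bowl, drinks bottle, mug, spoon) is moved by more than 20 mm (distance of any of jar_a, cup, tin, bowl, drink, mug, spoon from where it was at the start of the episode above 0.02 m).
It also fails if it takes over 58 s, if anything falls off the work surface, if the arm or the gripper's body presses on something with over 40 N, if the wrist force passes 120 N, or if a joint passes its speed limit or range.

## Working session

There is one attempt and no reset: what is moved stays moved. The work goes in short steps, Python scripts to look and compute and a tool call to move; the robot and the scene stay as the last step left them, time stands still between calls to the robot, and variables do not carry over. Pictures are saved under pics/ and viewed, about 8 in all and at most 12, crops included, and the job is handed in when it is done.

Besides the shell and the picture viewer there is one more tool, called after "Request:" by a JSON object that holds its "op" and its "data". send_rows: Moves the arm, as the interface text tells. Its arguments: {"type":"object","properties":{"increments":{"type":"array","items":{"type":"array","items":{"type":"number"}}}},"required":["increments"]}

```bash
mkdir -p pics; cat > h.py <<'E'
import numpy as np, cv2
from plant import manip
def snap(n,fn=None):
    m=manip.camera_model(n); p,d=manip.camera(n)
    if fn: cv2.imwrite('pics/'+fn,cv2.cvtColor(p,cv2.COLOR_RGB2BGR))
    return p,d,m
def cloud(d,m):
    K,R,t=(np.array(m[k]) for k in('K','R','t'))
    v,u=np.mgrid[:d.shape[0],:d.shape[1]]
    c=np.stack([(u-K[0,2])/K[0,0]*d,(v-K[1,2])/K[1,1]*d,d],-1)
    return (c-t.ravel())@R
E
python3 - <<'E'
from h import *
o=manip.get_obs();print(o['time'],o['eef_pos'],o['eef_rot'],o['gripper_width'])
ps=[]
for n in('scene','top'):
    p,d,m=snap(n,n+'0.png'); np.savez(n+'0.npz',p=p,d=d,**m)
    print(n,(-np.array(m['R']).T@np.array(m['t']).ravel()).round(3),(d>0).mean())
E
```

```text
0.0 [0.30478857 0.62972604 0.21329476] [-1.79998934e+02  6.23423434e-02  6.41719935e+01] 0.09086795749802953
scene [1.295 0.459 0.933] 0.9958801020408163
top [0.408 0.026 1.086] 0.9961267006802721
```

View pics/scene0.png

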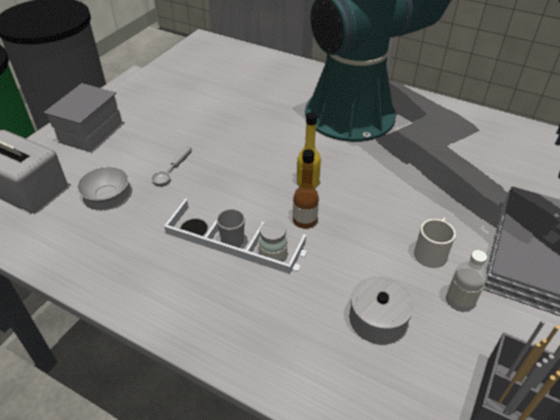

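View pics/top0.png

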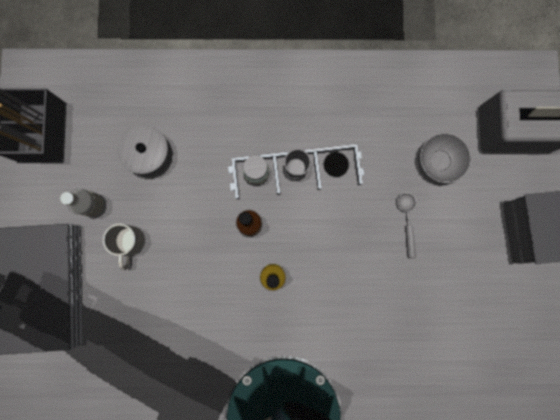

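Brown bottle at scene (305,205) / top (248,222), with a paper label and black cap: this is the target. The yellow one at scene (309,165) / top (272,277) is the look-alike and stays put. The jar (top 256,170) and cup (296,165) fill two bays. The empty bay, with the dark spot, is the right one at top (336,164). Next I measure these and crop the bottle.

```bash
python3 - <<'E'
from h import *
Z=np.load('top0.npz');p,d=Z['p'],Z['d'];C=cloud(d,Z)
S=np.load('scene0.npz');CS=cloud(S['d'],S)
print('table z',np.median(C[200:260,300:380,2]),np.median(CS[200:230,120:150,2]))
def circ(P):  # algebraic circle fit
    A=np.c_[2*P[:,:2],np.ones(len(P))];s=np.linalg.lstsq(A,(P[:,:2]**2).sum(1),rcond=None)[0]
    return s[:2].round(4),np.sqrt(s[2]+s[:2]@s[:2]).round(4)
# spot
g=p.max(2);m=np.zeros(g.shape,np.uint8);m[145:185,320:352]=(g[145:185,320:352]<45);
P=C[m>0];n,l,s,c=cv2.connectedComponentsWithStats(m);k=1+s[1:,4].argmax();P=C[l==k]
print('spot',cv2.minEnclosingCircle(P[:,:2].astype(np.float32)),s[k],P[:,:2].mean(0))
# bottles in scene, by hue
h=cv2.cvtColor(S['p'],cv2.COLOR_RGB2HSV)
for nm,(u0,u1,v0,v1) in dict(brown=(285,325,180,230),yellow=(290,328,140,190)).items():
    q=CS[v0:v1,u0:u1];sat=h[v0:v1,u0:u1,1]
    P=q[(q[...,2]>.02)&(q[...,2]<.075)&(abs(q[...,0]-np.median(q[...,0]))<.15)&(sat>60)]
    print(nm,len(P),circ(P),P.min(0).round(3),P.max(0).round(3))
# top: bottles above .1, below .14
for nm,(u0,u1,v0,v1) in dict(brown=(230,268,203,242),yellow=(255,290,258,295)).items():
    q=C[v0:v1,u0:u1].reshape(-1,3);P=q[q[:,2]>.19];Q=q[(q[:,2]>.05)]
    print(nm,'cap',P.mean(0).round(4),len(P),'body',cv2.minEnclosingCircle(Q[:,:2].astype(np.float32)))
# rail pts z 20..32mm
sub=np.zeros(d.shape,bool);sub[140:205,222:372]=1
for nm,CC,M in(('top',C,sub),('scene',CS,np.s_[:])):
  r=CC[M].reshape(-1,3)
  r=r[(r[:,2]>.022)&(r[:,2]<.034)&(r[:,0]>.5)&(r[:,0]<.85)&(abs(r[:,1])<.3)];np.save(nm+'_r.npy',r)
  # back wall
  print(nm,len(r),r.min(0).round(3),r.max(0).round(3))
# others: centroids of high points
q=C[110:270,:].reshape(-1,3)
m=((C[...,2]>.012)).astype(np.uint8);n,l,s,c=cv2.connectedComponentsWithStats(m)
for i in range(1,n):
    if s[i,4]>60: P=C[l==i];print(s[i],P.min(0).round(3),P.max(0).round(3))
b=p[130:300,215:385][...,::-1];e=S['p'][110:280,150:340][...,::-1]
cv2.imwrite('pics/crop.png',np.hstack([cv2.resize(b,(400,400),interpolation=2),cv2.resize(e,(400,400),interpolation=2)]))
E
```

```text
table z 2.654154187337924e-05 0.0014192174818310694
spot ((0.533133864402771, -0.06436207890510559), 0.15481409430503845) [324 151  24  25 445] [ 0.63194324 -0.1402239 ]
brown 94 (array([0.431 , 0.0681]), np.float64(0.0743)) [0.349 0.013 0.02 ] [0.508 0.117 0.075]
yellow 192 (array([0.3452, 0.03  ]), np.float64(0.0295)) [0.339 0.001 0.021] [0.377 0.061 0.075]
brown cap [0.4703 0.0796 0.2478] 155 body ((0.45302075147628784, 0.06237350404262543), 0.058002322912216187)
yellow cap [0.3452 0.0247 0.2432] 153 body ((0.3601202666759491, 0.023192651569843292), 0.04782812297344208)
top 685 [ 0.539 -0.203  0.022] [0.677 0.129 0.034]
scene 1116 [ 0.5   -0.199  0.022] [0.686 0.298 0.034]
[   0   89   65   74 3998] [0.408 0.026 0.012] [0.796 0.687 1.086]
[ 480   89   80   63 4723] [ 0.408 -0.706  0.012] [0.79  0.026 1.086]
[ 117  125   55   52 2206] [0.408 0.026 0.012] [0.717 0.408 1.086]
[ 421  133   51   50 1204] [ 0.408 -0.48   0.012] [0.705 0.026 1.086]
[ 232  145  131   54 1772] [ 0.408 -0.203  0.012] [0.677 0.129 1.086]
[ 61 188  45  30 929] [0.408 0.026 0.012] [0.553 0.511 1.086]
[ 505  191   55   74 3477] [ 0.373 -0.654  0.012] [0.546 0.026 1.086]
[236 210  27  27 548] [0.408 0.026 0.026] [0.503 0.113 1.086]
[406 213  10  46 261] [ 0.387 -0.338  0.012] [0.502 0.026 1.086]
[    0   224    83   131 10043] [0.165 0.026 0.012] [0.472 0.684 1.086]
[103 224  42  47 873] [0.359 0.026 0.012] [0.47  0.427 1.086]
[259 264  27  27 553] [ 0.313 -0.005  0.024] [0.408 0.055 1.086]
[ 227  360  114   60 4996] [-0.006 -0.14   0.012] [0.408 0.137 1.086]
```

View pics/crop.png

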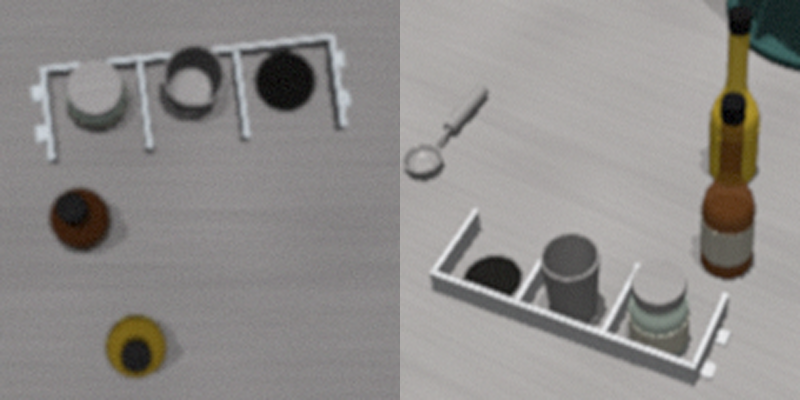

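The crop confirms it: the brown, labelled bottle is the target, and the empty bay with the disc is the right-hand one. Missing depth readings upset the fits, so I refine with those masked out.

```bash
python3 - <<'E'
from h import *
Z=np.load('top0.npz');p,d=Z['p'],Z['d'];C=cloud(d,Z)
S=np.load('scene0.npz');CS=cloud(S['d'],S);C[d==0]=np.nan;CS[S['d']==0]=np.nan
R,t,K=Z['R'],Z['t'].ravel(),Z['K'];cc=-R.T@t
def ray(uv,z):
    w=R.T@np.linalg.inv(K)@np.array([uv[0],uv[1],1.]);return (cc+w*(z-cc[2])/w[2])[:2].round(4)
def blob(mask,box):
    u0,u1,v0,v1=box;m=np.zeros(d.shape,np.uint8);m[v0:v1,u0:u1]=mask[v0:v1,u0:u1]
    n,l,s,c=cv2.connectedComponentsWithStats(m);k=1+s[1:,4].argmax();return c[k],l==k
g=p.max(2)
c,l=blob(g<45,(320,352,145,185));sp=ray(c,.0008);print('spot',sp,np.nanmedian(C[l],0))
h=cv2.cvtColor(p,cv2.COLOR_RGB2HSV)
for nm,b in dict(brown=(230,268,203,242),yellow=(255,290,258,295)).items():
    q=C[b[2]:b[3],b[0]:b[1]].reshape(-1,3);P=q[(q[:,2]>.205)&(q[:,2]<.225)]
    Q=q[(q[:,2]>.05)&(q[:,2]<.12)]
    print(nm,'cap',P.mean(0).round(4),len(P),'body med',Q.mean(0).round(4),Q.min(0).round(3),Q.max(0).round(3))
for nm,y,x in(('brown',.08,.47),('yellow',.025,.345)):
    q=CS.reshape(-1,3);q=q[(abs(q[:,0]-x)<.06)&(abs(q[:,1]-y)<.06)]
    for a,b2 in((.015,.078),(.2,.212)):
        P=q[(q[:,2]>a)&(q[:,2]<b2)];A=np.c_[2*P[:,:2],np.ones(len(P))]
        s=np.linalg.lstsq(A,(P[:,:2]**2).sum(1),rcond=None)[0];print(nm,a,len(P),s[:2].round(4),np.sqrt(s[2]+s[:2]@s[:2]).round(4),P.min(0).round(3),P.max(0).round(3))
# rail bright pixels at wall top plane z=.028 (rail brighter than table)
m=(g>175).astype(np.uint8);vs,us=np.nonzero(m[140:205,222:372]);
P=np.array([ray((u+222,v+140),.028) for u,v in zip(us,vs)]);np.save('rail.npy',P)
print(len(P),cv2.minAreaRect(P.astype(np.float32)))
# back wall: outermost x in y bins
pts=[]
for y in np.arange(-.18,.12,.01):
    B=P[abs(P[:,1]-y)<.005]
    if len(B): pts.append((y,B[B[:,0]>B[:,0].max()-.012][:,0].mean()))
pts=np.array(pts);a=np.polyfit(pts[:,1-1],pts[:,1],1);print('back slope',a,np.degrees(np.arctan(a[0])),(pts[:,1]-np.polyval(a,pts[:,0])).round(3))
for nm,b in dict(drink=(55,110,185,220),tin=(117,172,122,180),bowl=(415,472,130,187)).items():
    q=C[b[2]:b[3],b[0]:b[1]].reshape(-1,3);q=q[q[:,2]>.01];print(nm,q.min(0).round(3),q.max(0).round(3))
E
```

```text
spot [ 0.6325 -0.1406] [ 0.63189291 -0.14091769  0.00072265]
brown cap [0.4732 0.082  0.2146] 143 body med [0.4674 0.0773 0.0955] [0.443 0.051 0.053] [0.503 0.113 0.12 ]
yellow cap [0.3427 0.0247 0.2153] 142 body med [0.347  0.0249 0.0957] [ 0.313 -0.005  0.058] [0.372 0.055 0.118]
brown 0.015 470 [0.4752 0.0869] 0.0299 [0.466 0.058 0.015] [0.509 0.119 0.078]
brown 0.2 51 [0.4765 0.0877] 0.012 [0.473 0.078 0.2  ] [0.49  0.101 0.212]
yellow 0.015 229 [0.3446 0.0299] 0.0298 [0.334 0.001 0.015] [0.377 0.061 0.078]
yellow 0.2 49 [0.3452 0.0301] 0.0122 [0.336 0.018 0.2  ] [0.359 0.043 0.212]
433 ((0.6099923253059387, -0.03381803631782532), (0.09959852695465088, 0.34200263023376465), 6.389212608337402)
back slope [-0.11699977  0.65422909] -6.67325324600183 [ 0.001  0.     0.     0.    -0.     0.    -0.     0.001 -0.001  0.
 -0.002  0.     0.001 -0.001  0.     0.    -0.003  0.001 -0.     0.001
 -0.001  0.     0.001]
drink [0.492 0.452 0.01 ] [0.553 0.511 0.154]
tin [0.594 0.284 0.01 ] [0.717 0.408 0.089]
bowl [ 0.577 -0.48   0.01 ] [ 0.705 -0.351  0.045]
```

The bottle is at about (0.4745, 0.0845), the mean of the two views, which differ by 5 mm. The spot is at (0.632, -0.141) and the bay axis is yawed by about 6.5°.

Plan:
1. Use two half-closed fingertips as a cradle, with the tool tilted 30° so the hand clears the neck.
2. Push along -y until the bottle is in front of the bay.
3. Push in along the bay axis.

First I go to the +y side of the bottle, high up.

Request:
{"op": "send_rows", "data": {"increments": [[0, 0, -0.0933, 14, -36, 2, 0.48], [0, 0, -0.0933, 14, -36, 2, 0.48], [0, 0, -0.0933, 14, -36, 2, 0.48], [0, 0, -0.0933, 14, -36, 2, 0.48], [0, 0, -0.0933, 14, -36, 2, 0.48], [0, 0, -0.0933, 14, -36, 2, 0.48], [0, 0, -0.0933, 14, -36, 2, 0.48], [0, 0, -0.0933, 14, -36, 2, 0.48], [0, 0, -0.0933, 14, -36, 2, 0.48], [0, 0, -0.0933, 14, -36, 2, 0.48], [0, 0, -0.0933, 14, -36, 2, 0.48], [0, 0, -0.0937, 14, -36, 2, 0.48]]}}

```text
time: 1.3
eef_pos: [0.4731, 0.1965, 0.2379]
eef_rot: [180.0, 0.0, -0.2]
force: [-0.3, 0.7, 0.2]
gripper_width: 0.0438
```

Request:
{"op": "send_rows", "data": {"increments": [[-0.1309, 0, 0, 0, 0, 0, 0.48], [-0.1309, 0, 0, 0, 0, 0, 0.48], [-0.1309, 0, 0, 0, 0, 0, 0.48], [-0.1309, 0, 0, 0, 0, 0, 0.48], [0, 0, 0, 0, 0, 0, 0.48], [0, 0, 0, 0, 0, 0, 0.48]]}}

```text
time: 1.9
eef_pos: [0.4726, 0.1985, 0.2373]
eef_rot: [150.1, 0.1, 0.1]
force: [0.4, 0.3, 0.5]
gripper_width: 0.0437
```

Request:
{"op": "send_rows", "data": {"increments": [[0, 0, 0, 0.4, -4, -38, 0.48], [0, 0, 0, 0.4, -4, -38, 0.48], [0, 0, 0, 0.4, -4, -38, 0.48], [0, 0, 0, 0.4, -4, -38, 0.48], [0, 0, 0, 0.4, -4, -38, 0.48], [0, 0, 0, 0, 0, -18, 0.48], [0, 0, 0, 0, 0, -9, 0.48], [0, 0, 0, 0, 0, 0, 0.48], [0, 0, 0, 0, 0, 0, 0.48]]}}

```text
time: 2.8
eef_pos: [0.4757, 0.1782, 0.022]
eef_rot: [150.1, -0.1, -0.0]
force: [0.6, 0.2, 0.3]
gripper_width: 0.0436
```

```bash
python3 - <<'E'
from h import *
o=manip.get_obs();print(o['eef_pos'],o['qpos'].round(1) if hasattr(o['qpos'],'round') else o['qpos'],o['force'])
a,_,_=snap('wrist');b,_,_=snap('scene')
b=cv2.resize(b[120:290,220:420],(480,420),interpolation=2)
cv2.imwrite('pics/w1.png',cv2.resize(np.hstack([a,b])[...,::-1],None,fx=.76,fy=.76))
E
```

```text
[0.47567965 0.17824207 0.02200549] [ 30.9  31.1 117.  -32.4  53.1  55.6] [0.58990001 0.24352128 0.30367535]
```

View pics/w1.png

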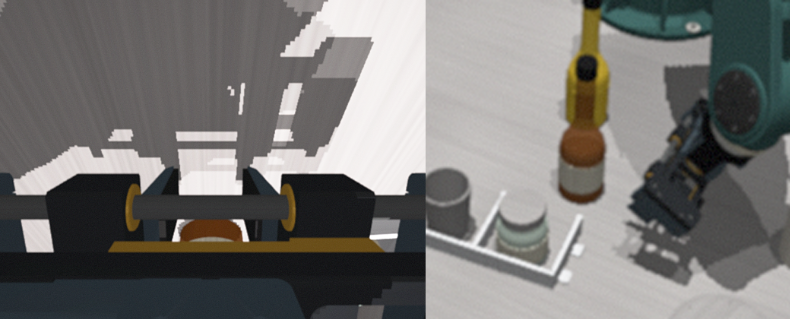

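The wrist view shows the brown bottle centred between the fingers, at about (212,230). The scene view shows the hand clear of the jar and the rail. I lower it and approach.

Request:
{"op": "send_rows", "data": {"increments": [[0, 0, 0, 0, 0, -5, 0.48], [0, 0, 0, 0, 0, -4, 0.48], [0, 0, 0, 0, -10, 0, 0.48], [0, 0, 0, 0, -10, 0, 0.48], [0, 0, 0, 0, -10, 0, 0.48], [0, 0, 0, 0, -8, 0, 0.48], [0, 0, 0, 0, -4, 0, 0.48], [0, 0, 0, 0, -4, 0, 0.48], [0, 0, 0, 0, -4, 0, 0.48], [0, 0, 0, 0, -4, 0, 0.48], [0, 0, 0, 0, -4, 0, 0.48], [0, 0, 0, 0, -4, 0, 0.48]]}}

```text
time: 4.1
eef_pos: [0.4752, 0.116, 0.0119]
eef_rot: [150.0, -0.0, 0.0]
force: [1.4, 2.3, 0.2]
gripper_width: 0.044
```

```bash
cat >> h.py <<'E'
def bottle(fn=None):
    r=[]
    p,d,m=snap('scene',fn); C=cloud(d,m); q=C.reshape(-1,3)[d.ravel()>0]
    h=cv2.cvtColor(p,cv2.COLOR_RGB2HSV).reshape(-1,3)[d.ravel()>0]
    br=(h[:,0]<13)&(h[:,1]>110)&(q[:,2]>.01)&(q[:,2]<.13)&(q[:,0]>.4)&(q[:,0]<.75)&(abs(q[:,1])<.25)
    c=np.median(q[br],0); s=q[(abs(q[:,:2]-c[:2])<.05).all(1)]
    for a,b in((.03,.078),(.2,.212)):
        P=s[(s[:,2]>a)&(s[:,2]<b)];A=np.c_[2*P[:,:2],np.ones(len(P))]
        if len(P)<15: r.append(('few',a,len(P)));continue
        k=np.linalg.lstsq(A,(P[:,:2]**2).sum(1),rcond=None)[0]
        r.append((a,len(P),k[:2].round(4),np.sqrt(k[2]+k[:2]@k[:2]).round(4)))
    p,d,m=snap('top'); C=cloud(d,m); q=C[d>0]
    P=q[(q[:,2]>.207)&(q[:,2]<.225)&(np.hypot(*(q[:,:2]-c[:2]).T)<.05)&(p[d>0].max(1)<90)]
    r.append(('topcap',len(P),P.mean(0).round(4) if len(P) else None)); return r
E
python3 -c "
from h import *
o=manip.get_obs();print(o['time'],o['eef_pos'],o['force'])
for x in bottle('s2.png'):print(x)"
```

```text
4.1 [0.47519289 0.11602849 0.01193132] [1.35517523 2.2977735  0.1540741 ]
(0.03, 300, array([0.4659, 0.0931]), np.float64(0.0386))
(0.2, 51, array([0.4755, 0.0853]), np.float64(0.0122))
('topcap', 138, array([0.472 , 0.0794, 0.2151]))
```

Contact made: 2.3 N, and the bottle is upright. I keep pushing along -y.

Request:
{"op": "send_rows", "data": {"increments": [[0, 0, 0, 0, -4, 0, 0.48], [0, 0, 0, 0, -5, 0, 0.48], [0, 0, 0, 0, -6, 0, 0.48], [0, 0, 0, 0, -6, 0, 0.48], [0, 0, 0, 0, -6, 0, 0.48], [0, 0, 0, 0, -6, 0, 0.48], [0, 0, 0, 0, -6, 0, 0.48], [0, 0, 0, 0, -6, 0, 0.48], [0, 0, 0, 0, -6, 0, 0.48], [0, 0, 0, 0, -6, 0, 0.48], [0, 0, 0, 0, -5, 0, 0.48], [0, 0, 0, 0, -3, 0, 0.48]]}}

```text
time: 5.4
eef_pos: [0.475, 0.0506, 0.0119]
eef_rot: [150.0, 0.0, -0.0]
force: [-0.4, 2.2, -0.3]
gripper_width: 0.0436
```

```bash
python3 -c "
from h import *
o=manip.get_obs();print(o['time'],o['eef_pos'],o['force'])
for x in bottle('s3.png'):print(x)"
```

```text
5.4 [0.47496547 0.05059012 0.01193618] [-0.4129089   2.24342491 -0.331761  ]
(0.03, 255, array([0.4598, 0.0244]), np.float64(0.0432))
(0.2, 50, array([0.4735, 0.0197]), np.float64(0.013))
('topcap', 138, array([0.4717, 0.0145, 0.215 ]))
```

Request:
{"op": "send_rows", "data": {"increments": [[0, 0, 0, 0.2, -4, 0, 0.48], [0, 0, 0, 0.3, -6, 0, 0.48], [0, 0, 0, 0.3, -7, 0, 0.48], [0, 0, 0, 0.3, -7, 0, 0.48], [0, 0, 0, 0.3, -7, 0, 0.48], [0, 0, 0, 0.3, -7, 0, 0.48], [0, 0, 0, 0.3, -7, 0, 0.48], [0, 0, 0, 0.3, -7, 0, 0.48], [0, 0, 0, 0.3, -7, 0, 0.48], [0, 0, 0, 0.3, -7, 0, 0.48], [0, 0, 0, 0.3, -7, 0, 0.48], [0, 0, 0, 0.3, -7, 0, 0.48]]}}

```text
time: 6.7
eef_pos: [0.4785, -0.0295, 0.0119]
eef_rot: [150.0, 0.0, 0.0]
force: [-0.7, 1.8, -0.7]
gripper_width: 0.0439
```

Request:
{"op": "send_rows", "data": {"increments": [[0, 0, 0, 0.5, -7, 0, 0.48], [0, 0, 0, 0.5, -7, 0, 0.48], [0, 0, 0, 1, -7, 0, 0.48], [0, 0, 0, 1, -7, 0, 0.48], [0, 0, 0, 1, -7, 0, 0.48], [0, 0, 0, 1.5, -7, 0, 0.48], [0, 0, 0, 1.5, -7, 0, 0.48], [0, 0, 0, 1.5, -7, 0, 0.48], [0, 0, 0, 1.5, -6, 0, 0.48], [0, 0, 0, 1.5, -6, 0, 0.48], [0, 0, 0, 1.5, -5, 0, 0.48], [0, 0, 0, 1.5, -4, 0, 0.48]]}}

```text
time: 7.9
eef_pos: [0.493, -0.1064, 0.0119]
eef_rot: [150.0, 0.0, -0.0]
force: [-1.4, 1.2, 0.8]
gripper_width: 0.044
```

```bash
python3 -c "
from h import *
o=manip.get_obs();print(o['time'],o['eef_pos'],o['force'])
for x in bottle('s4.png'):print(x)"
```

```text
7.9 [ 0.49300152 -0.10636744  0.01189864] [-1.36530618  1.23111142  0.77493225]
(0.03, 154, array([ 0.4742, -0.1328]), np.float64(0.0467))
(0.2, 50, array([ 0.4928, -0.1364]), np.float64(0.0117))
('topcap', 127, array([ 0.4903, -0.1407,  0.2145]))
```

Request:
{"op": "send_rows", "data": {"increments": [[0, 0, 0, 0.5, -4, 0, 0.48], [0, 0, 0, 0.5, -5, 0, 0.48], [0, 0, 0, 0.5, -4, 0, 0.48], [0, 0, 0, 0.5, -3, 0, 0.48], [0, 0, 0, 0, 0, 0, 0.48], [0, 0, 0, -2, 5, 0, 0.48], [0, 0, 0, -5, 8, 0, 0.48], [0, 0, 0, -7, 10, 0, 0.48], [0, 0, 0, -7, 10, 0, 0.48], [0, 0, 0, -4, 10, 0, 0.48], [0, 0, 0, 0, 5, 20, 0.48], [0, 0, 0, 0, 0, 40, 0.48]]}}

```text
time: 9.2
eef_pos: [0.4681, -0.0727, 0.0708]
eef_rot: [150.0, 0.3, 0.1]
force: [0.0, 0.2, 0.9]
gripper_width: 0.0439
```

```bash
python3 -c "
from h import *
o=manip.get_obs();print(o['time'],o['eef_pos'],o['force'],np.round(o['qpos'],1))
for x in bottle('s5.png'):print(x)
p,d,m=snap('top','t5.png')"
```

```text
9.2 [ 0.46812136 -0.07270855  0.07076399] [0.00413345 0.21441716 0.92045308] [  4.7  19.7 128.1 -45.   44.8  40.6]
(0.03, 345, array([ 0.4938, -0.1529]), np.float64(0.0295))
(0.2, 47, array([ 0.4942, -0.153 ]), np.float64(0.0124))
('topcap', 127, array([ 0.4921, -0.1562,  0.2148]))
```

View pics/s5.png

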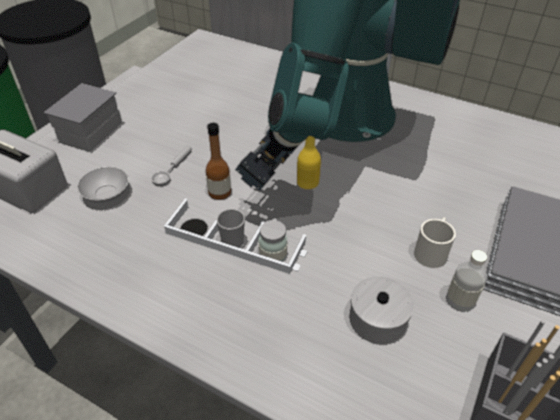

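The brown bottle stands upright in front of the empty bay, at (218,180). It is on the bay axis to within about 1 mm, and the yellow bottle is untouched at (309,165). I go high, swing the tool by 96.5° to point along the bay axis, and come down behind the bottle.

Request:
{"op": "send_rows", "data": {"increments": [[0, 0, 0, 0, 0, 40, 0.48], [0, 0, 0, 0, 0, 40, 0.48], [0, 0, 0, 0, 0, 40, 0.48], [0, 0, 0, 0, 0, 40, 0.48], [0, 0, 0, 0, 0, 40, 0.48]]}}

```text
time: 9.85
eef_pos: [0.4693, -0.0735, 0.2726]
eef_rot: [150.0, 0.1, 0.0]
force: [0.8, -0.2, -0.5]
gripper_width: 0.0438
```

Request:
{"op": "send_rows", "data": {"increments": [[0, 0, 0.1403, -2, -7.5, 0, 0.48], [0, 0, 0.1403, -2, -7.5, 0, 0.48], [0, 0, 0.1403, -2, -7.5, 0, 0.48], [0, 0, 0.1403, -2, -7.5, 0, 0.48], [0, 0, 0.1403, -2, -7.5, 0, 0.48], [0, 0, 0.1403, -2, -7.5, 0, 0.48], [0, 0, 0.1403, -4, -7.5, 0, 0.48], [0, 0, 0.1403, -4, -7.5, 0, 0.48], [0, 0, 0.1403, -4, -7.5, 0, 0.48], [0, 0, 0.1403, -4, -7.5, 0, 0.48], [0, 0, 0.1403, -4, -7.5, 0, 0.48], [0, 0, 0.1403, -4, -7.5, 0, 0.48]]}}

```text
time: 11.05
eef_pos: [0.4396, -0.1454, 0.2674]
eef_rot: [151.6, -0.1, 78.6]
force: [0.4, -0.4, 0.5]
gripper_width: 0.0438
```

```bash
python3 -c "
from h import *
o=manip.get_obs();print(o['time'],o['eef_pos'],o['eef_rot'],o['force'],np.round(o['qpos'],1))"
```

```text
11.05 [ 0.43959469 -0.14544254  0.26740705] [ 1.51648873e+02 -9.27588946e-02  7.86326336e+01] [ 0.38058642 -0.3864343   0.47243734] [ -25.   -17.4  137.7   12.1   32.7 -112.2]
```

Request:
{"op": "send_rows", "data": {"increments": [[0, 0, 0, 0, 0, 0, 0.48], [0, 0, 0.06, -3, -5, 0, 0.48], [0, 0, 0.06, -3, -5, 0, 0.48], [0, 0, 0.06, -3, -3, 0, 0.48], [0, 0, 0.06, -3, -3, 0, 0.48], [0, 0, 0.06, -2, -2, 0, 0.48], [0, 0, 0, 0, 0, 0, 0.48], [0, 0, 0, 0, 0, 0, 0.48]]}}

```text
time: 11.85
eef_pos: [0.4259, -0.1636, 0.2678]
eef_rot: [151.7, -0.1, 95.4]
force: [0.2, 0.5, 0.4]
gripper_width: 0.0434
```

```bash
python3 -c "
from h import *
o=manip.get_obs();print(o['time'],o['eef_pos'],o['eef_rot'],o['force'],np.round(o['qpos'],1))"
```

```text
11.85 [ 0.42589454 -0.16357945  0.26776546] [ 1.51694533e+02 -1.37731499e-01  9.53662139e+01] [0.15258853 0.45434735 0.39710927] [ -34.3  -16.1  136.7   28.    40.5 -148.1]
```

Request:
{"op": "send_rows", "data": {"increments": [[0, 0, 0.02, -2, 0, -38, 0.48], [0, 0, 0, -2, 0, -38, 0.48], [0, 0, 0, -1, -1, -38, 0.48], [0, 0, 0, 0, 0, -38, 0.48], [0, 0, 0, 0, 0, -38, 0.48], [0, 0, 0, 0, 0, -30, 0.48], [0, 0, 0, 0, 0, -10, 0.48], [0, 0, 0, 0, 0, 0, 0.48], [0, 0, 0, 0, 0, 0, 0.48]]}}

```text
time: 12.75
eef_pos: [0.4329, -0.1529, 0.0788]
eef_rot: [155.4, 0.1, 95.6]
force: [-0.2, 0.3, 0.7]
gripper_width: 0.0442
```

```bash
python3 - <<'E'
from h import *
o=manip.get_obs();print(o['time'],o['eef_pos'],o['eef_rot'],o['force'],np.round(o['qpos'],1))
for x in bottle('s6.png'):print(x)
a,_,_=snap('wrist');b,_,_=snap('scene')
b=cv2.resize(b[100:270,140:340],(480,420),interpolation=2)
cv2.imwrite('pics/w6.png',cv2.resize(np.hstack([a,b])[...,::-1],None,fx=.76,fy=.76))
E
```

```text
12.75 [ 0.43291974 -0.15286852  0.07881099] [1.55419483e+02 5.96605942e-02 9.56190039e+01] [-0.18433025  0.34806158  0.67209852] [ -30.7    8.9  140.2   53.7   17.7 -176.1]
(0.03, 341, array([ 0.4935, -0.1532]), np.float64(0.0297))
(0.2, 54, array([ 0.4939, -0.1535]), np.float64(0.0126))
('topcap', 131, array([ 0.4923, -0.1568,  0.2147]))
```

View pics/w6.png

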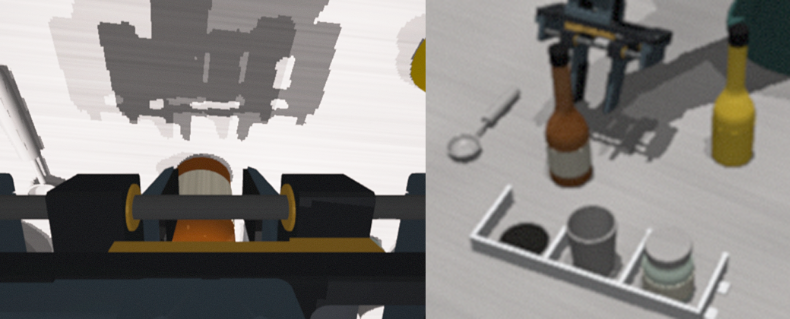

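The wrist view shows the bottle centred and the scene view shows the hand behind it. But joint 5 (17.7°) and joint 6 (-176°) are at their range ends, so the pose was not reached. I fit the arm's kinematics to the poses recorded so far, to find a tool angle that stays reachable over the whole push.

```bash
cat > kin.py <<'E'
import numpy as np
from scipy.optimize import least_squares
from scipy.spatial.transform import Rotation as R
D=[([62.263,21.709,99.362,0,58.929,-1.908],[.3048,.6297,.2133],[-180,.06,64.17]),
([30.9,31.1,117,-32.4,53.1,55.6],[.4757,.1782,.022],[150.1,-.1,0]),
([4.7,19.7,128.1,-45,44.8,40.6],[.4681,-.0727,.0708],[150,.3,.1]),
([-25,-17.4,137.7,12.1,32.7,-112.2],[.4396,-.1454,.2674],[151.65,-.09,78.63]),
([-34.3,-16.1,136.7,28,40.5,-148.1],[.4259,-.1636,.2678],[151.69,-.14,95.37]),
([-30.7,8.9,140.2,53.7,17.7,-176.1],[.4329,-.1529,.0788],[155.42,.06,95.62])]
def fk(q,P,s4=1,s6=1):
    a1,e,h,L2,k,L3,d6,o6=P; q=np.radians(q)
    r=lambda ax,a:R.from_euler(ax,a).as_matrix()
    A=r('z',q[0]);B=A@r('y',q[1]);C=B@r('y',q[2]);W=C@r('z',s4*q[3])@r('y',q[4])
    return A@[a1,e,h]+B@[0,0,L2]+C@[k,0,L3]+W@[0,0,d6], W@r('z',s6*q[5]+o6)
def fit():
    best=None
    for s4 in(1,-1):
      for s6 in(1,-1):
        for o in(0,np.pi/2,np.pi,-np.pi/2):
          def f(P):
            out=[]
            for q,p,e in D:
                x,M=fk(q,P,s4,s6);out+=list((x-p)*5);out+=list((M-R.from_euler('xyz',e,degrees=True).as_matrix()).ravel())
            return out
          z=least_squares(f,[.05,0,.4,.45,0,.4,.3,o])
          if best is None or z.cost<best[0]: best=(z.cost,z.x,s4,s6)
    return best
if __name__=='__main__':
    b=fit();print(b);np.save('kin.npy',np.r_[b[1],b[2],b[3]])
    for q,p,e in D:
        x,M=fk(q,b[1],*b[2:]);print(np.round((x-p)*1000,1),np.degrees((R.from_matrix(M)*R.from_euler('xyz',e,degrees=True).inv()).magnitude()).round(2))
    # scan: TCP along bay axis, hand tilt t, hand heading phi, jaw axis horizontal, half turn or not
    lo=np.array([-158.91,-42.39,.06,-60.88,17.5,-176.32])+2;hi=np.array([158.91,125.64,152.35,240.88,164.5,176.32])-2
    for t in(20,25,30,35,40,45,50,55,60):
      for phi in(-15,6.5,20,30,40):
        for flip in(0,180):
          res=[];
          for x in(.425,.46,.52,.59):
            p=np.array([x,-.1406+(x-.6325)*.113,.013])
            M=R.from_euler('xyz',[180-t,0,phi+90],degrees=True)*R.from_euler('z',flip,degrees=True);M=M.as_matrix()
            ok=None
            for q0 in([-20,5,138,10,30,-10],[-20,5,138,90,30,90],[-20,5,138,180,30,-170],[-20,5,138,180,30,150],[-20,5,138,100,30,-100],[-20,5,138,-40,30,20]):
                z=least_squares(lambda q:np.r_[(fk(q,b[1],*b[2:])[0]-p)*5,(fk(q,b[1],*b[2:])[1]-M).ravel()],np.clip(q0,lo+1,hi-1),bounds=(lo,hi))
                if z.cost<1e-5: ok=z.x.round(0);break
            res.append(ok)
          if sum(r is not None for r in res)>=3: print(t,phi,flip,[None if r is None else r.astype(int).tolist() for r in res])
E
time python3 kin.py
```

```text
(np.float64(3.9734667593828935e-05), array([8.24142084e-05, 2.33953177e-02, 3.18551447e-01, 5.49719156e-01,
       4.06978829e-02, 6.03489767e-01, 2.68874426e-01, 3.14111117e+00]), 1, 1)
[-0.   0.2  0.8] 0.07
[ 0.1 -0.4  0.4] 0.09
[0.3 0.3 0.1] 0.09
[-0.  -0.2 -0.7] 0.07
[ 0.2  0.5 -0.1] 0.07
[-0.3 -0.2 -0.5] 0.08
20 20 180 [[-33, 20, 137, 56, 20, -16], None, [-26, 24, 128, 48, 20, 0], [-22, 28, 121, 41, 20, 11]]
20 30 0 [[-35, 21, 135, 51, 23, 158], [-32, 22, 132, 49, 23, 163], [-27, 25, 127, 46, 24, 171], None]
20 30 180 [[-35, 21, 135, 51, 23, -22], [-32, 22, 132, 49, 23, -17], [-27, 25, 127, 46, 24, -9], [-23, 29, 120, 41, 25, 1]]
20 40 0 [[-35, 21, 134, 46, 27, 153], [-32, 23, 131, 45, 27, 157], [-28, 26, 125, 43, 28, 164], [-24, 29, 118, 39, 29, 172]]
20 40 180 [[-35, 21, 134, 46, 27, -27], [-32, 23, 131, 45, 27, -23], [-28, 26, 125, 43, 28, -16], [-24, 29, 118, 39, 29, -8]]
25 20 0 [[-36, 21, 138, 72, 22, 146], [-33, 22, 135, 71, 21, 151], [-28, 25, 130, 66, 20, 160], [-23, 28, 123, 59, 20, 172]]
25 20 180 [[-36, 21, 138, 72, 22, -34], [-33, 22, 135, 71, 21, -29], [-28, 25, 13
[... 8025 characters left out ...]
 129, 119, 53, 102]]
60 20 180 [[-54, 38, 140, 105, 59, -88], [-49, 38, 138, 109, 59, -86], [-41, 38, 134, 114, 57, -82], [-34, 39, 129, 119, 53, -78]]
60 30 0 [[-55, 38, 136, 91, 60, 97], [-50, 38, 134, 95, 59, 99], [-43, 39, 131, 100, 58, 102], [-37, 40, 125, 104, 55, 107]]
60 30 180 [[-55, 38, 136, 91, 60, -83], [-50, 38, 134, 95, 59, -81], [-43, 39, 131, 100, 58, -78], [-37, 40, 125, 104, 55, -73]]
60 40 0 [[-55, 38, 132, 80, 61, 101], [-51, 39, 130, 83, 61, 103], [-45, 39, 127, 87, 60, 106], [-38, 41, 121, 91, 58, 111]]
60 40 180 [[-55, 38, 132, 80, 61, -79], [-51, 39, 130, 83, 61, -77], [-45, 39, 127, 87, 60, -74], [-38, 41, 121, 91, 58, -69]]
real	0m11.618s
user	0m12.106s
sys	0m0.056s
```

The kinematic fit is accurate to under 1 mm. A 40° tilt aligned with the bay, with the tool turned by half a turn (joint 6 near -70°), is reachable over the whole push. I lift, make the half turn about the tool axis, then tilt.

Request:
{"op": "send_rows", "data": {"increments": [[0, 0, 0, -1, 0, 40, 0.48], [0, 0, 0, -1, -2, 40, 0.48], [0, 0, 0, -1, -2, 40, 0.48], [0, 0, 0, -1, -2, 40, 0.48], [0, 0, 0, -1, -2, 40, 0.48], [0, 0, 0, 0, 0, 0, 0.48]]}}

```text
time: 13.55
eef_pos: [0.43, -0.1624, 0.281]
eef_rot: [155.0, 0.3, 95.6]
force: [0.2, -0.7, 0.4]
gripper_width: 0.0439
```

Request:
{"op": "send_rows", "data": {"increments": [[0.0671, 0.0064, -0.126, 0, 0, 0, 0.48], [0.0671, 0.0064, -0.126, 0, 0, 0, 0.48], [0.0671, 0.0064, -0.126, 0, 0, 0, 0.48], [0.0671, 0.0064, -0.126, 0, 0, 0, 0.48], [0.0671, 0.0064, -0.126, 0, 0, 0, 0.48], [0.0671, 0.0064, -0.126, 0, 0, 0, 0.48], [0.0671, 0.0064, -0.126, 0, 0, 0, 0.48], [0.0671, 0.0064, -0.126, 0, 0, 0, 0.48], [0.0671, 0.0064, -0.126, 0, 0, 0, 0.48], [0.0671, 0.0064, -0.126, 0, 0, 0, 0.48], [0.0671, 0.0064, -0.126, 0, 0, 0, 0.48]]}}

```text
time: 14.65
eef_pos: [0.4278, -0.1607, 0.2744]
eef_rot: [-176.3, -28.2, 5.2]
force: [0.1, 0.5, 0.5]
gripper_width: 0.0439
```

Request:
{"op": "send_rows", "data": {"increments": [[0.0671, 0.0064, -0.126, 0, 0, 0, 0.48], [0.0671, 0.0064, -0.126, 0, 0, 0, 0.48], [0.0671, 0.0064, -0.126, 0, 0, 0, 0.48], [0.0671, 0.0064, -0.126, 0, 0, 0, 0.48], [0.0671, 0.0064, -0.126, 0, 0, 0, 0.48], [0.0671, 0.0064, -0.126, 0, 0, 0, 0.48], [0.0671, 0.0064, -0.126, 0, 0, 0, 0.48], [0.0671, 0.0064, -0.126, 0, 0, 0, 0.48], [0.0671, 0.0064, -0.126, 0, 0, 0, 0.48], [0.0671, 0.0064, -0.126, 0, 0, 0, 0.48], [0.0671, 0.0064, -0.126, 0, 0, 0, 0.48], [0, 0, 0, 0, 0, 0, 0.48]]}}

```text
time: 15.85
eef_pos: [0.4278, -0.1606, 0.2745]
eef_rot: [-148.3, -0.0, -84.7]
force: [-0.1, -0.2, 0.3]
gripper_width: 0.0435
```

```bash
cat > rot.py <<'E'
from h import *
from scipy.spatial.transform import Rotation as R
o=manip.get_obs();print(o['time'],o['eef_pos'],o['eef_rot'],np.round(o['qpos'],1))
A=R.from_euler('xyz',o['eef_rot'],degrees=True)
T=R.from_euler('xyz',[140,0,96.5],degrees=True)*R.from_euler('z',180,degrees=True)
v=(T*A.inv()).as_rotvec();print('rotvec to target',v.round(4),np.linalg.norm(v))
E
python3 rot.py
```

```text
15.85 [ 0.42780199 -0.1606084   0.27449025] [-1.48334933e+02 -4.36750202e-02 -8.46751778e+01] [-35.1 -17.5 137.8  32.5  39.3  27.8]
rotvec to target [ 0.0157 -0.1446  0.0205] 0.1469180361603573
```

```bash
python3 - <<'E'
from kin import *
k=np.load('kin.npy');P=k[:8];s=k[8:]
lo=np.array([-158.91,-42.39,.06,-60.88,17.5,-176.32]);hi=np.array([158.91,125.64,152.35,240.88,164.5,176.32])
q=np.array([-35.1,-17.5,137.8,32.5,39.3,27.8])
for (x,y) in((.425,-.164),(.425,-.145),(.41,-.166)):
  q=np.array([-35.1,-17.5,137.8,32.5,39.3,27.8])
  for t in(35,40):
   M=(R.from_euler('xyz',[180-t,0,96.5],degrees=True)*R.from_euler('z',180,degrees=True)).as_matrix()
   if t==40: rng=np.arange(.274,.012,-.01)
   else: rng=[.274]
   for z in rng:
    p=np.array([x,y,z]);f=lambda q:np.r_[(fk(q,P,*s)[0]-p)*5,(fk(q,P,*s)[1]-M).ravel()]
    S=least_squares(f,np.clip(q,lo+.1,hi-.1),bounds=(lo,hi));q=S.x
    if t==40 and round(z*1000)%40<12: print(x,y,z.round(3),q.round(0),S.cost.round(6))
E
```

```text
0.425 -0.164 0.244 [-40. -15. 142.  54.  35.   3.] 0.0
0.425 -0.164 0.204 [-40. -10. 144.  63.  32.  -8.] 0.0
0.425 -0.164 0.164 [-40.  -3. 145.  74.  29. -21.] 0.0
0.425 -0.164 0.124 [-40.   4. 145.  88.  28. -36.] 0.0
0.425 -0.164 0.084 [-40.  11. 145. 101.  28. -52.] 0.0
0.425 -0.164 0.044 [-40.  19. 144. 113.  31. -65.] 0.0
0.425 -0.145 0.244 [-37. -17. 144.  53.  34.   6.] 0.0
0.425 -0.145 0.204 [-37. -11. 145.  63.  30.  -6.] 0.0
0.425 -0.145 0.164 [-37.  -5. 146.  75.  27. -20.] 0.0
0.425 -0.145 0.124 [-37.   3. 146.  90.  26. -36.] 0.0
0.425 -0.145 0.084 [-37.  10. 146. 105.  27. -53.] 0.0
0.425 -0.145 0.044 [-37.  18. 146. 117.  30. -67.] 0.0
0.41 -0.166 0.244 [-42. -17. 144.  54.  37.   2.] 0.0
0.41 -0.166 0.204 [-42. -11. 145.  62.  33.  -9.] 0.0
0.41 -0.166 0.164 [-42.  -5. 146.  73.  30. -22.] 0.0
0.41 -0.166 0.124 [-42.   3. 146.  86.  29. -37.] 0.0
0.41 -0.166 0.084 [-42.  10. 146. 100.  29. -52.] 0.0
0.41 -0.166 0.044 [-42.  18. 146. 112.  31. -66.] 0.0
```

Request:
{"op": "send_rows", "data": {"increments": [[0.008, -0.072, 0.01, 0, 0, 0, 0.48], [0.008, -0.072, 0.01, -1, -1, 0, 0.48], [0, 0, 0, -1, -1, 0, 0.48], [0, 0, 0, 0, 0, 0, 0.48]]}}

```text
time: 16.25
eef_pos: [0.4258, -0.1632, 0.2748]
eef_rot: [-140.1, -0.1, -83.4]
force: [0.7, 0.3, 0.4]
gripper_width: 0.0434
```

The tracked descent stays within range. Descending.

Request:
{"op": "send_rows", "data": {"increments": [[0, 0, 0, -0.5, 0, -20, 0.48], [0, 0, 0, -0.5, 0, -20, 0.48], [0, 0, 0, -0.5, 0, -20, 0.48], [0, 0, 0, -0.5, 0, -20, 0.48], [0, 0, 0, 0, 0, -20, 0.48], [0, 0, 0, 0, 0, -20, 0.48], [0, 0, 0, 0, 0, -20, 0.48], [0, 0, 0, 0, 0, -20, 0.48], [0, 0, 0, 0, 0, -20, 0.48], [0, 0, 0, 0, 0, -20, 0.48], [0, 0, 0, 0, 0, -20, 0.48], [0, 0, 0, 0, 0, -20, 0.48]]}}

```text
time: 17.45
eef_pos: [0.4252, -0.1627, 0.0343]
eef_rot: [-140.0, -0.1, -83.2]
force: [0.8, -0.3, 0.6]
gripper_width: 0.0436
```

```bash
python3 rot.py; python3 -c "
from h import *
for x in bottle('s7.png'):print(x)"
```

```text
17.45 [ 0.42524488 -0.16269152  0.03429469] [-1.40012197e+02 -9.42849754e-02 -8.32358098e+01] [-40.   20.6 144.2 115.6  31.2 -68.6]
rotvec to target [ 0.0017 -0.     -0.0046] 0.0049002912534789585
(0.03, 348, array([ 0.4935, -0.153 ]), np.float64(0.0297))
(0.2, 50, array([ 0.4942, -0.1527]), np.float64(0.0119))
('topcap', 129, array([ 0.4923, -0.1565,  0.2149]))
```

Request:
{"op": "send_rows", "data": {"increments": [[0, 0, 0, 0, 0, -10, 0.48], [0, 0, 0, 0, 0, -7, 0.48], [0, 0, 0, 0, 0, -4, 0.48], [0, 0, 0, 6, 0.7, 0, 0.48], [0, 0, 0, 6, 0.7, 0, 0.48], [0, 0, 0, 6, 0.7, 0, 0.48], [0, 0, 0, 6, 0.7, 0, 0.48], [0, 0, 0, 4, 0.4, 0, 0.48], [0, 0, 0, 3, 0.3, 0, 0.48], [0, 0, 0, 3, 0.3, 0, 0.48], [0, 0, 0, 3, 0.3, 0, 0.48], [0, 0, 0, 3, 0.3, 0, 0.48]]}}

```text
time: 18.75
eef_pos: [0.4642, -0.1584, 0.0139]
eef_rot: [-140.0, -0.1, -83.4]
force: [-2.1, -1.4, 0.4]
gripper_width: 0.0438
```

```bash
python3 rot.py; python3 -c "
from h import *
print(manip.get_obs()['force'])
for x in bottle('s8.png'):print(x)"
```

```text
18.75 [ 0.4641907  -0.15836415  0.0139041 ] [-1.40044906e+02 -6.68186351e-02 -8.34199456e+01] [-35.2  25.3 140.7 123.2  30.7 -71.7]
rotvec to target [ 0.0012 -0.0006 -0.0014] 0.0019812233257896898
[-2.09704752 -1.38393168  0.38510852]
(0.03, 362, array([ 0.4918, -0.1539]), np.float64(0.0336))
(0.2, 50, array([ 0.4961, -0.1513]), np.float64(0.012))
('topcap', 131, array([ 0.4948, -0.1551,  0.2146]))
```

Request:
{"op": "send_rows", "data": {"increments": [[0, 0, 0, 4, 0.4, 0, 0.48], [0, 0, 0, 5, 0.5, 0, 0.48], [0, 0, 0, 5, 0.5, 0, 0.48], [0, 0, 0, 5, 0.5, 0, 0.48], [0, 0, 0, 5, 0.5, 0, 0.48], [0, 0, 0, 5, 0.5, 0, 0.48], [0, 0, 0, 5, 0.5, 0, 0.48], [0, 0, 0, 5, 0.5, 0, 0.48], [0, 0, 0, 5, 0.5, 0, 0.48], [0, 0, 0, 5, 0.5, 0, 0.48], [0, 0, 0, 5, 0.5, 0, 0.48], [0, 0, 0, 3, 0.3, 0, 0.48]]}}

```text
time: 20.05
eef_pos: [0.5217, -0.1526, 0.014]
eef_rot: [-140.0, -0.1, -83.4]
force: [-1.1, 0.4, -1.3]
gripper_width: 0.0441
```

```bash
python3 -c "
from h import *
o=manip.get_obs();print(o['eef_pos'],o['force'])
for x in bottle('s9.png'):print(x)"
```

```text
[ 0.5217246  -0.15264451  0.01404909] [-1.1275557   0.42186535 -1.27330656]
(0.03, 389, array([ 0.5533, -0.1391]), np.float64(0.0287))
(0.2, 55, array([ 0.555 , -0.1438]), np.float64(0.0109))
('topcap', 124, array([ 0.5513, -0.1483,  0.2146]))
```

Request:
{"op": "send_rows", "data": {"increments": [[0, 0, 0, 4, 0.4, 0, 0.48], [0, 0, 0, 5, 0.5, 0, 0.48], [0, 0, 0, 5, 0.5, 0, 0.48], [0, 0, 0, 5, 0.5, 0, 0.48], [0, 0, 0, 5, 0.5, 0, 0.48], [0, 0, 0, 5, 0.5, 0, 0.48], [0, 0, 0, 5, 0.5, 0, 0.48], [0, 0, 0, 5, 0.5, 0, 0.48], [0, 0, 0, 5, 0.5, 0, 0.48], [0, 0, 0, 5, 0.5, 0, 0.48], [0, 0, 0, 5, 0.5, 0, 0.48], [0, 0, 0, 5, 0.5, 0, 0.48]]}}

```text
time: 21.35
eef_pos: [0.5806, -0.1467, 0.014]
eef_rot: [-140.0, -0.1, -83.4]
force: [-2.0, 0.1, 0.4]
gripper_width: 0.0439
```

Request:
{"op": "send_rows", "data": {"increments": [[0, 0, 0, 4, 0.4, 0, 0.48], [0, 0, 0, 3, 0.3, 0, 0.48], [0, 0, 0, 3, 0.3, 0, 0.48], [0, 0, 0, 2, 0.2, 0, 0.48], [0, 0, 0, 0, 0, 0, 0.48]]}}

```text
time: 21.85
eef_pos: [0.5925, -0.1456, 0.0141]
eef_rot: [-140.0, -0.1, -83.4]
force: [-0.9, 1.0, -1.1]
gripper_width: 0.0433
```

```bash
python3 -c "
from h import *
o=manip.get_obs();print(o['eef_pos'],o['force'])
for x in bottle('s10.png'):print(x)"
```

```text
[ 0.59248522 -0.14555299  0.01407701] [-0.89662219  1.0428179  -1.07265913]
(0.03, 456, array([ 0.6352, -0.1229]), np.float64(0.0254))
(0.2, 55, array([ 0.6239, -0.1377]), np.float64(0.0123))
('topcap', 119, array([ 0.6213, -0.1414,  0.2144]))
```

Request:
{"op": "send_rows", "data": {"increments": [[0, 0, 0, 2, 0.2, 0, 0.48], [0, 0, 0, 2, 0.2, 0, 0.48], [0, 0, 0, 2, 0.2, 0, 0.48], [0, 0, 0, 2, 0.2, 0, 0.48], [0, 0, 0, 1, 0.1, 0, 0.48], [0, 0, 0, 1, 0.1, 0, 0.48], [0, 0, 0, 0, 0, 0, 0.48]]}}

```text
time: 22.65
eef_pos: [0.6024, -0.1446, 0.0141]
eef_rot: [-140.0, -0.1, -83.4]
force: [-1.4, -0.1, -0.6]
gripper_width: 0.0434
```

Request:
{"op": "send_rows", "data": {"increments": [[0, 0, 0, 1, 0.1, 0, 0.48], [0, 0, 0, 1, 0.1, 0, 0.48], [0, 0, 0, 0, 0, 0, 0.48]]}}

```text
time: 22.95
eef_pos: [0.6044, -0.1444, 0.0141]
eef_rot: [-140.0, -0.1, -83.4]
force: [-2.2, -0.0, -0.3]
gripper_width: 0.0436
```

```bash
python3 -c "
from h import *
o=manip.get_obs();print(o['eef_pos'],o['force'])
for x in bottle('s11.png'):print(x)"
```

```text
[ 0.60435577 -0.14438122  0.01405616] [-2.2165695  -0.03169264 -0.30371566]
(0.03, 455, array([ 0.6371, -0.1275]), np.float64(0.029))
(0.2, 55, array([ 0.6359, -0.1363]), np.float64(0.012))
('topcap', 121, array([ 0.6328, -0.1396,  0.2144]))
```

Request:
{"op": "send_rows", "data": {"increments": [[0, 0, 0, 1, 0.1, 0, 0.48], [0, 0, 0, 0, 0, 0, 0.48]]}}

```text
time: 23.25
eef_pos: [0.6053, -0.1443, 0.014]
eef_rot: [-140.0, -0.1, -83.4]
force: [-3.1, 0.2, -0.2]
gripper_width: 0.0438
```

Request:
{"op": "send_rows", "data": {"increments": [[0, 0, 0, 1, 0.1, 0, 0.48], [0, 0, 0, 0, 0, 0, 0.48]]}}

```text
time: 23.45
eef_pos: [0.6063, -0.1442, 0.014]
eef_rot: [-140.0, -0.1, -83.4]
force: [-2.4, -0.1, -0.5]
gripper_width: 0.0436
```

Request:
{"op": "send_rows", "data": {"increments": [[0, 0, 0, 1, 0.1, 0, 0.48], [0, 0, 0, 0, 0, 0, 0.48]]}}

```text
time: 23.65
eef_pos: [0.6069, -0.144, 0.0138]
eef_rot: [-140.1, -0.1, -83.4]
force: [-5.0, -0.8, 1.7]
gripper_width: 0.0441
```

Request:
{"op": "send_rows", "data": {"increments": [[0, 0, 0, 0.7, 0.1, 0, 0.48], [0, 0, 0, 0, 0, 0, 0.48]]}}

```text
time: 23.85
eef_pos: [0.6072, -0.1439, 0.0136]
eef_rot: [-140.1, -0.1, -83.4]
force: [-8.5, -1.7, 2.7]
gripper_width: 0.0439
```

```bash
python3 -c "
from h import *
o=manip.get_obs();print(o['eef_pos'],o['force'])
for x in bottle('s12.png'):print(x)"
```

```text
[ 0.60719537 -0.14389556  0.01362929] [-8.53352976 -1.65925246  2.7372703 ]
(0.03, 473, array([ 0.6368, -0.1298]), np.float64(0.0307))
(0.2, 54, array([ 0.6373, -0.1376]), np.float64(0.0129))
('topcap', 122, array([ 0.6351, -0.1394,  0.2145]))
```

The force rises to 8.5 N while the tool stalls, so the bottle has met the back wall. I retract straight back, then up.

Request:
{"op": "send_rows", "data": {"increments": [[0, 0, 0, -2, -0.2, 0, 0.48], [0, 0, 0, -5, -0.6, 0, 0.48], [0, 0, 0, -10, -1.1, 0, 0.48], [0, 0, 0, -15, -1.7, 0, 0.48], [0, 0, 0, -15, -1.7, 0, 0.48], [0, 0, 0, -15, -1.7, 5, 0.48], [0, 0, 0, -15, -1.7, 10, 0.48], [0, 0, 0, -10, -1, 20, 0.48], [0, 0, 0, 0, 0, 20, 0.48], [0, 0, 0, 0, 0, 10, 0.48], [0, 0, 0, 0, 0, 0, 0.48]]}}

```text
time: 25.05
eef_pos: [0.5206, -0.1542, 0.0806]
eef_rot: [-139.9, -0.2, -83.4]
force: [-0.4, -0.8, -0.1]
gripper_width: 0.0439
```

```bash
python3 - <<'E'
from h import *
o=manip.get_obs();print(o['time'],o['eef_pos'],o['force'])
for x in bottle('final_s.png'):print(x)
p,d,m=snap('top','final_t.png');C=cloud(d,m);Z=np.load('top0.npz');C0=cloud(Z['d'],Z)
for nm,(b,z) in dict(drink=((55,110,185,220),.1),tin=((117,172,122,180),.06),bowl=((415,472,130,187),.02),jar=((240,272,152,188),.07),cup=((280,315,145,185),.06),mug=((100,145,220,270),.06),spoon=((392,418,190,260),.004),yellow=((255,290,258,295),.2)).items():
    r=[]
    for c,dd in((C0,Z['d']),(C,d)):
        q=c[b[2]:b[3],b[0]:b[1]][dd[b[2]:b[3],b[0]:b[1]]>0];q=q[(q[:,2]>z)&(q[:,2]<.3)];r.append(np.r_[q[:,:2].mean(0),len(q)])
    print(nm,((r[1]-r[0])[:2]*1000).round(1),r[0][2],r[1][2])
s=cv2.imread('pics/final_s.png')[90:290,120:350];t=cv2.imread('pics/final_t.png')[120:320,200:430]
cv2.imwrite('pics/final.png',cv2.resize(np.hstack([s,t]),(790,344),interpolation=2))
E
```

```text
25.05 [ 0.5206332  -0.15417204  0.08059537] [-0.44605382 -0.82700989 -0.06649558]
(0.03, 435, array([ 0.6457, -0.1231]), np.float64(0.0242))
(0.2, 51, array([ 0.6393, -0.1358]), np.float64(0.011))
('topcap', 123, array([ 0.6351, -0.1398,  0.2146]))
drink [-0.  -0.2] 458.0 462.0
tin [0.2 0. ] 1976.0 1974.0
bowl [-0.7  0. ] 789.0 790.0
jar [0.1 0.1] 457.0 452.0
cup [-0.  -0.4] 187.0 186.0
mug [ 0.7 -0.4] 435.0 419.0
spoon [-8.6 30.3] 549.0 808.0
yellow [ 0.1 -0.1] 144.0 144.0
```

View pics/final.png

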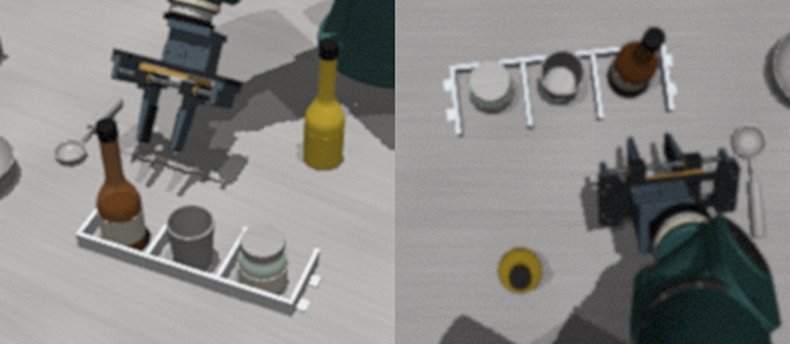

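The bottle stands in the right bay at the back wall, with the cap at top (0.635,-0.140), and the hand is clear. The other things are unmoved. Only the spoon's number is unreliable, because the arm covers its box. I move the arm up and away, then check the spoon and the bottle's tilt properly.

Request:
{"op": "send_rows", "data": {"increments": [[0, 0, 0, -3, 0, 25, 0.48], [0, 0, 0, -3, 0, 25, 0.48], [0, 0, 0, -3, 0, 25, 0.48], [0, 0, 0, -3, 0, 25, 0.48], [0, 0, 0, 0, 0, 25, 0.48], [0, 0, 0, 0, 0, 25, 0.48], [0, 0, 0, 0, 20, 25, 0.48], [0, 0, 0, 0, 25, 10, 0.48], [0, 0, 0, 0, 25, 0, 0.48], [0, 0, 0, 0, 25, 0, 0.48], [0, 0, 0, 0, 25, 0, 0.48], [0, 0, 0, 0, 25, 0, 0.48]]}}

```text
time: 26.4
eef_pos: [0.5083, -0.0076, 0.263]
eef_rot: [-140.1, -0.0, -83.4]
force: [-0.1, -1.6, -0.8]
gripper_width: 0.0439
```

```bash
python3 - <<'E'
from h import *
from scipy.optimize import least_squares
o=manip.get_obs();print(o['time'],o['eef_pos'],o['force'])
p,d,m=snap('top');C=cloud(d,m);Z=np.load('top0.npz');C0=cloud(Z['d'],Z);r=[]
for c,dd in((C0,Z['d']),(C,d)):
    q=c[190:262,392:420][dd[190:262,392:420]>0];q=q[(q[:,2]>.004)&(q[:,2]<.05)];r.append(np.r_[q[:,:2].mean(0),len(q)])
print('spoon',((r[1]-r[0])[:2]*1000).round(1),r[0][2],r[1][2])
p,d,m=snap('scene');q=cloud(d,m)[d>0]
q=q[np.hypot(q[:,0]-.637,q[:,1]+.138)<.042]
for a,b,R in((.036,.055,.031),(.055,.077,.031),(.14,.18,.0135),(.19,.21,.0135)):
    P=q[(q[:,2]>a)&(q[:,2]<b)]
    s=least_squares(lambda c:np.hypot(P[:,0]-c[0],P[:,1]-c[1])-R,[.637,-.138],loss='soft_l1',f_scale=.002);print(a,len(P),s.x.round(4))
P=cloud(*snap('top')[1:])
E
```

```text
26.4 [ 0.50832643 -0.00758046  0.2629629 ] [-0.08247551 -1.58733136 -0.77249256]
spoon [-0.2 -0.1] 557.0 530.0
0.036 145 [ 0.6361 -0.1377]
0.055 179 [ 0.6359 -0.1379]
0.14 151 [ 0.6351 -0.1392]
0.19 84 [ 0.6357 -0.1377]
```

Request:
{"op": "send_rows", "data": {"increments": [[0, 0, 0, 0, 0, 0, 0.48], [0, 0, 0, 0, 0, 0, 0.48]]}}

```text
time: 26.75
eef_pos: [0.5088, -0.0094, 0.2636]
eef_rot: [-140.1, -0.1, -83.4]
force: [-0.3, -0.1, -0.2]
gripper_width: 0.044
```

```bash
python3 -c "
from plant import manip
print(manip.close_job())"
```

```text
the job is handed in; nothing more can be done
None
```

The brown sauce bottle now stands upright in the right-hand bay, which was the empty one, against the back wall. I handed the job in at about 27 s. I slid it there with two half-closed fingertips touching it about 20–25 mm above the table, first along -y to the front of the bay, then straight in. I stopped when the force rose to 8.5 N and the tool stalled.

**Bottle:** its centre is within about 3 mm of the spot in both directions. Circle fits at four heights agree to about 1.5 mm, so it is not leaning.

**Everything else:** the jar, cup, tin, bowl, drinks bottle, mug, spoon and yellow bottle all measured less than 1 mm from where they started. The hand ended well clear of everything.

**Checks that failed or disagreed:**
- **Camera offset:** the two fixed cameras differed by 2–5 mm throughout.
- **Descent behind the bottle:** the first one ran into the range ends of joints 5 and 6. I redid it with the tool turned half round and tilted 40°.
- **Spoon:** the first spoon check was spoiled because the arm was in the way. The repeat with the arm moved away was clean.
- **Body fits:** some simple fits of the bottle body were thrown off by the gripper or the rail, so I replaced them with the fixed-radius fits above.

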